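Build up a warning beacon on a terminal box

TASK

Build the warning beacon on the roof of the terminal box that has the round steel collar (not the one with the blank roof), one part at a time from the bottom up: the flat rubber seal round the collar, then the square foot on the seal with its sides in line with the box's sides, then the lens over the foot's spigot, then the domed sounder cap over the stud on top of the lens. Every part must end fully seated, upright and let go; set the parts down without dropping them, and leave the tape measure, screwdriver and drill where they lie.

Things in the scene. Friction and masses are not known exactly. Their poses are not given: they have to be found in the camera images.
- box: Target: grey steel terminal box, fixed to the bench, 120 x 120 mm (lid 124 x 124 mm), roof 80 mm above the bench, a screw head in each roof corner. Its roof bears, exactly in the middle, a round steel collar 30 mm in diameter that stands 24 mm above the roof (top 4 mm tapering to 24 mm). Origin: centre of its underside, on the collar's axis; z up; x and y parallel to its sides.
- spare_box: A second terminal box, fixed, of the same size and colour (120 x 120 mm, lid 124 x 124 mm, roof 80 mm above the bench) but with a blank roof without collar; not used. It may stand left or right of the other. Origin: centre of its underside; x and y parallel to its sides.
- seal: Loose flat black rubber ring, 60 mm outer diameter, 36 mm hole, 14 mm thick, lying flat. Grip it across its outside. When seated its underside is 80 mm above the bench. Origin: centre of its underside; z up.
- base: Loose grey plastic beacon foot: square, 60 x 60 mm and 28 mm high, with a round aluminium spigot on top in the middle (44 mm diameter, 14 mm high, top 3 mm tapered to 38 mm); total height 42 mm. In its underside is a round bore 36 mm in diameter, 18 mm deep, that goes over the collar; seated on the seal its underside is 94 mm above the bench. Origin: centre of its underside; z up; x and y parallel to the square's sides. Any quarter turn is the same.
- lens: Loose red ribbed cylindrical lamp lens, open below: 59 mm outer diameter over the ribs, 55 mm high to its flat top, inner diameter 50 mm to a depth of 47 mm; on its top in the middle a stud 28 mm in diameter and 11 mm high (top 3 mm tapered to 22 mm); total height 66 mm. It goes over the foot's spigot and rests on the square; seated, its underside is 122 mm above the bench. Origin: centre of its open underside; z up.
- cap: Loose black sounder cap: cylinder 48 mm in diameter with a domed top, straight wall to 36 mm, total height 45 mm; in its underside a round bore 34 mm in diameter, 14 mm deep, that goes over the lens's stud; seated on the lens its underside is 177 mm above the bench. Origin: centre of its underside; z up.
- tape: Bystander: yellow tape measure, 66 x 34 mm, 60 mm high, standing loose on the bench. Origin: centre of its underside. Leave it alone.
- screwdriver: Bystander: screwdriver lying loose on the bench, its length along its x axis. Leave it alone.
- drill: Bystander: orange and black cordless drill lying on its side, about 220 mm (its x axis) by 190 mm, 60 mm high; its grip and battery lie towards -y of it. Origin on the underside of its barrel. Leave it alone.
Things that resemble listed ones, but are neither listed nor needed, are in the scene too. Leave any orange look-alike of the cap alone.

How it is judged:
By the outcome, as a careful person would: the job done as asked, in the order asked, and still so for the second after the job is handed in, with the robot touching nothing.
It also fails if it takes over 90 s, if anything falls off the work surface, if the arm or the gripper's body presses on something with over 40 N, if the wrist force passes 120 N, or if a joint passes its speed limit or range.

ROBOT

A 6-joint arm with a two-finger parallel gripper is mounted at the origin on the work surface. World frame = base frame: x ahead of the robot, y to its left, z up, the work surface at z = 0. Lengths are in m, angles in rad, forces in N, time in s.
With the tool pointing down it reaches from about 0.275 to 0.75 m from the base axis. Payload 10.2 kg.
Tool frame: the origin (TCP) lies at the very end of the fingers, on their centre line; the grasp point (between the pads) lies 19 mm behind it; z points along the fingers, y is the line along which they close (so a half turn about z gives the same grasp; the last joint's range is limited). The gripper opens to 85 mm and grips with 20 to 120 N. Pads are 22 mm wide; open, the fingers measure 114 mm over their backs; the gripper's body (76 mm by 85 mm) begins 54 mm behind the grasp point. The pads swing forward as they close: fully open they stand 13 mm farther back than shut.
Start: joints at [-1.363, 0.313, 1.498, -0, 1.331, -0.223], TCP at [0.219, -0.477, 0.231] pointing down, gripper open.
Joint ranges: [-2.94, 2.94], [-0.97, 2.17], [0.19, 2.56], [-1.23, 4.37], [0.02, 3.11], [-2.88, 2.88]. Speed limits (rad/s): [2.39, 2.39, 3.01, 3.14, 3.14, 3.14].

INTERFACE

Orientations are given as a unit quaternion [w, x, y, z].
In Python, from workcell import sensors, viewer, job gives the robot as it stands.
- The arm moves only by the tool send_rows, never from a script. Its argument "motion" is a list of rows, each an object of numbers: "tx", "ty", "tz": the shift along the world's x, y, z in mm; "ax", "ay", "az": the turn, a rotation vector about the world's x, y, z in rad. In form: [{"tx": .., "ty": .., "tz": .., "ax": .., "ay": .., "az": ..}, ...]. A call has 1 to 8 rows; each row is the pose to reach, as a shift and turn from the pose commanded when the call began; what a row does not reach only later rows make up. A row lasts 1/8 s, in which the tool goes at most 62.5 mm and 10.7 degrees, less where a joint would pass 70% of its speed; a pose out of reach is approached as far as the arm can. A call with a gripper value outside its range is refused whole. "grip" is the gripper command: -1 is shut, 1 is fully open, values between are in proportion, set as the call begins (left out, the last holds). The fingers move at their own pace and stop on an object; "force" is the grip in N (left out, the last holds). Time passes only in rows, so rows that repeat a pose let the fingers close. It gives the time, the measured TCP pose, the force, the opening and the grip force at its end, in the units of the state.
- sensors.observe(): the state, without advancing time (a new reading comes with each control period).
- viewer.read_camera(name): name is "scene" or "top"; returns a dict with "color" (400x640x3 uint8, red, green, blue), "fovy" (degrees; the focal length in pixels is half the picture's height over the tangent of half this angle, whatever the lens; pixels are square), "cx", "cy" (the principal point, pixels), "position" and "orientation" of the camera in the world. Camera axes: x right, y down, z forward; pixel columns grow to the right and rows downward; lengths in m; the calibration is good to about 2 mm. A picture is of the moment at which its call begins. There is no depth.
- job.hand_in(): hands the job in; it is judged then, once.
The state is a dict: "time_s": time; "joint_positions": joint angles; "joint_vel": joint speeds; "joint_torque": joint torques, N m; "eef_pos": TCP position; "eef_rot": TCP orientation; "wrist_force": force on the tool from outside, world axes, zero at the start; "wrist_torque": the same for the moment, N m; "width": opening from 0.0 (shut) to 1.0 (fully open); "gripper_force": force on a finger pad.
Only numpy, scipy, OpenCV 4.12 (cv2) and the standard library are available. Lean on these libraries where they do the work, as an engineer would, in place of code of your own. Each camera call takes 0.05 s, during which the arm holds its last target. There are 200 camera calls.

## Working session

There is one attempt and no reset: what is moved stays moved. The work goes in short steps, Python scripts to look and compute and a tool call to move; the robot and the scene stay as the last step left them, time stands still between calls to the robot, and variables do not carry over. Pictures are saved under pics/ and viewed, at most 17 in all, crops included, and the job is handed in when it is done.

Besides the shell and the picture viewer there is one more tool, called after "Emit:" by a JSON object that holds its "op" and its "data". send_rows: Moves the arm, as the interface text tells. Its arguments: {"type":"object","properties":{"motion":{"type":"array"},"grip":{"type":"number"},"force":{"type":"number"}},"required":["motion"]}

```bash
mkdir -p pics
cat > h.py <<'E'
import numpy as np, cv2
from scipy.spatial.transform import Rotation as R
from workcell import sensors, viewer, job
def cam(n,save=None):
    c=viewer.read_camera(n)
    if save: cv2.imwrite('pics/'+save,c['color'][:,:,::-1])
    return c
def par(c):
    q=c['orientation']; M=R.from_quat([q[1],q[2],q[3],q[0]]).as_matrix()
    f=200/np.tan(np.radians(c['fovy'])/2); return M,np.array(c['position']),f,c['cx'],c['cy']
def pix(c,u,v,z):
    M,p,f,cx,cy=par(c); d=M@np.array([(u-cx)/f,(v-cy)/f,1]); return p+d*(z-p[2])/d[2]
def proj(c,P):
    M,p,f,cx,cy=par(c); q=M.T@(np.array(P)-p); return np.array([cx+f*q[0]/q[2],cy+f*q[1]/q[2]])
E
python3 - <<'E'
from h import *
for n in('scene','top'):
    c=cam(n,n+'0.png'); print(n,c['fovy'],c['cx'],c['cy'],c['position'],c['orientation'])
s=sensors.observe();print(s)
E
```

```text
scene 44.733308667406384 321.33623220439785 198.84390688297543 [ 1.08129194 -0.51908109  1.3135215 ] [-0.25331405  0.87244825  0.40295784 -0.11086487]
top 42.95968879226916 319.1842537561916 206.11703059683475 [0.20551735 0.01074639 1.45364135] [ 0.06334121 -0.70066596  0.70766278 -0.06533377]
{'time_s': 0.1, 'joint_positions': array([-1.36337958e+00,  3.13391314e-01,  1.49832831e+00,  3.19228843e-05,
        1.33095816e+00, -2.23425475e-01]), 'joint_vel': array([-0.00033917, -0.00048243, -0.00059119, -0.00060484,  0.00029716,
        0.00080561]), 'joint_torque': array([ 2.12353792e-03, -4.12897003e+01, -2.60143715e+01, -1.56424935e-04,
        3.04596419e-03,  2.29584765e-05]), 'eef_pos': array([ 0.21919982, -0.47682375,  0.23080604]), 'eef_rot': array([-5.42424624e-04,  9.76887133e-01,  2.13755080e-01,  1.98448632e-05]), 'wrist_force': array([-0.17259499,  0.31300742, -0.10586111]), 'wrist_torque': array([0.00805399, 0.01166111, 0.00773454]), 'gripper_force': 0.0, 'width': 1.0016388992493934}
```

View pics/scene0.png

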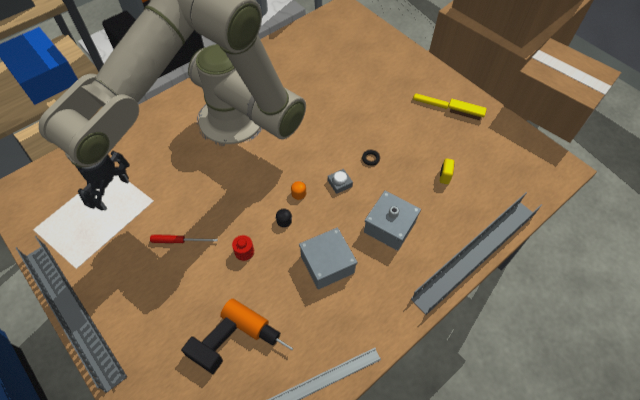

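View pics/top0.png

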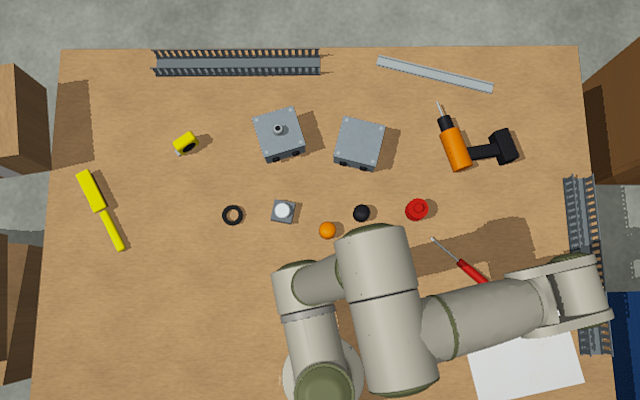

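The pictures show these parts (top view pixels):
- Collared box at (279,130); the blank box is at (360,142).
- Seal at (232,215), the only black ring.
- Foot at (283,210).
- Lens at (417,209), the only red cylinder.
- Cap is the black one at (361,213); its orange look-alike is at (327,230).

I'll check these in one close crop.

Run:
```python
import cv2
a=cv2.imread('pics/top0.png')[95:255,215:435]; cv2.imwrite('pics/c1.png',cv2.resize(a,None,fx=3.6,fy=3.6,interpolation=cv2.INTER_CUBIC))
a=cv2.imread('pics/scene0.png')[140:290,225:425]; cv2.imwrite('pics/c2.png',cv2.resize(a,None,fx=4,fy=4,interpolation=cv2.INTER_CUBIC))
```

```text
(no output)
```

View pics/c1.png

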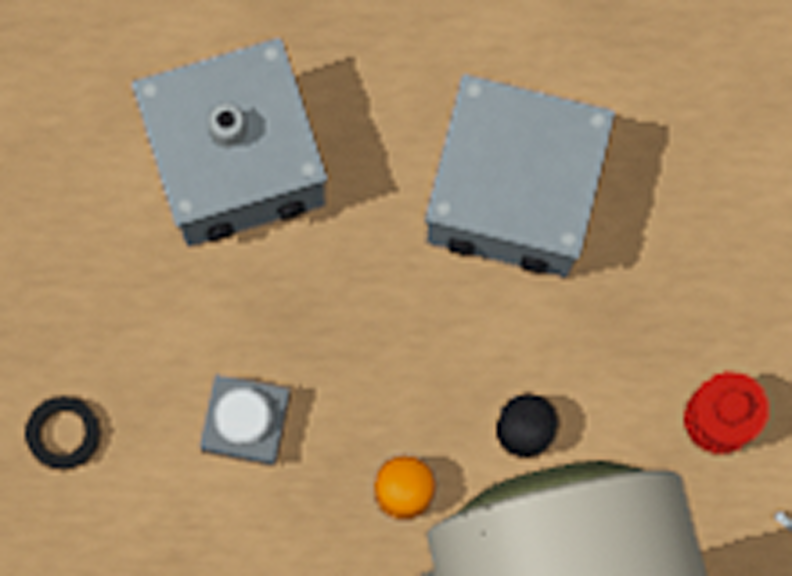

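View pics/c2.png

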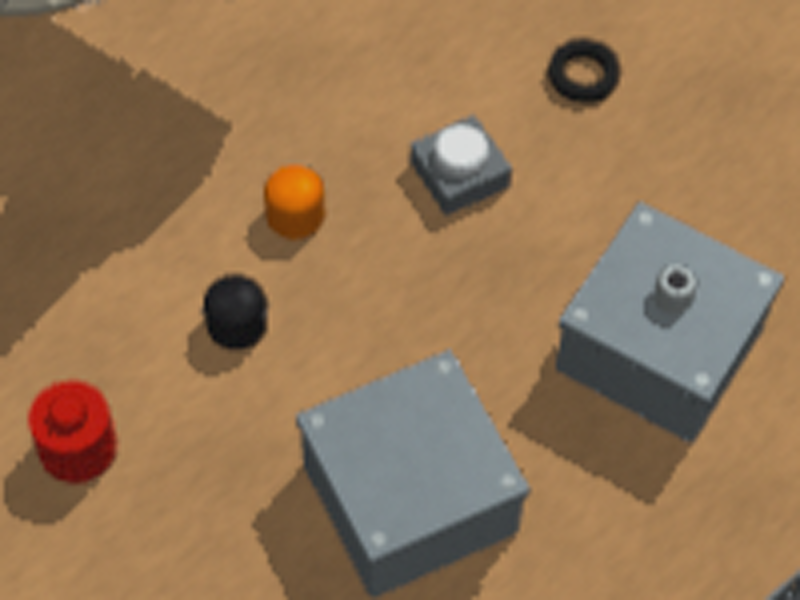

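The crop confirms it: in the top crop the collared box is on the left (collar 227,120) and the spare's roof is bare. The black domed cap is at (528,425), with the orange copy at (405,487). The black ring (62,432), foot (242,415) and lens with stud (736,405) are all unique.

```bash
cat > m.py <<'E'
from h import *
T=lambda p:(215+(p[0]+.5)/3.6-.5,95+(p[1]+.5)/3.6-.5)
S=lambda p:(225+(p[0]+.5)/4-.5,140+(p[1]+.5)/4-.5)
t=cam('top');s=cam('scene')
def two(n,a,b,z):
    A=pix(t,*T(a),z);B=pix(s,*S(b),z);print(n,A[:2].round(4),B[:2].round(4),((A+B)/2)[:2].round(4));return A,B
def ang(P): 
    d=[P[(i+1)%4]-P[i] for i in range(4)]; a=[np.degrees(np.arctan2(x[1],x[0]))%90 for x in d]; return np.round(a,1)
if __name__=='__main__':
    q=[two('scr',a,b,.0815) for a,b in zip([(149,90),(271,54),(308,170),(185,206)],[(765,279),(702,380),(580,314),(646,218)])]
    print('box',np.mean(q,axis=(0,1)),ang([x[0] for x in q]),ang([x[1] for x in q]))
    two('collar',(227,120),(678,280),.104)
    two('seal',(62,432),(584,71),.008)
    two('spig',(242,415),(462,145),.042)
    q=[pix(t,*T(a),.028) for a in [(217,376),(290,388),(276,464),(202,451)]];print('base',np.mean(q,0),ang(q))
    q=[pix(s,*S(a),.028) for a in [(412,155),(477,118),(511,172),(449,206)]];print('base',np.mean(q,0),ang(q))
    two('lens',(736,405),(69,410),.066)
    two('cap',(528,425),(236,312),.022)
    two('orange',(405,487),(295,201),.022)
E
python3 m.py
```

```text
scr [0.7092 0.182 ] [0.7116 0.1836] [0.7104 0.1828]
scr [0.7382 0.086 ] [0.7407 0.0875] [0.7394 0.0868]
scr [0.6425 0.0571] [0.6447 0.0584] [0.6436 0.0577]
scr [0.6142 0.1528] [0.6164 0.154 ] [0.6153 0.1534]
box [0.67719083 0.12017008 0.0815    ] [16.8 16.8 16.4 17.1] [16.9 16.9 16.5 17.3]
collar [0.6761 0.1187] [0.678  0.1218] [0.6771 0.1203]
seal [0.4494 0.2572] [0.4506 0.2576] [0.45   0.2574]
spig [0.4558 0.1108] [0.4575 0.1122] [0.4566 0.1115]
base [0.45450362 0.10839533 0.028     ] [80.  79.6 79.4 79.2]
base [0.46347504 0.10798633 0.028     ] [84.2 75.5 82.6 80.1]
lens [ 0.4556 -0.2718] [ 0.4599 -0.2688] [ 0.4578 -0.2703]
cap [ 0.449  -0.1148] [ 0.4521 -0.1137] [ 0.4506 -0.1142]
orange [ 0.4004 -0.0165] [ 0.4026 -0.0152] [ 0.4015 -0.0159]
```

Emit:
{"op": "send_rows", "data": {"motion": [{"tx": 50, "ty": 159, "tz": 0, "az": 0.35}, {"tx": 50, "ty": 159, "tz": 0, "az": 0.35}, {"tx": 100, "ty": 318, "tz": 0, "az": 0.7}, {"tx": 100, "ty": 318, "tz": 0, "az": 0.7}, {"tx": 150, "ty": 477, "tz": 0, "az": 1.05}, {"tx": 150, "ty": 477, "tz": 0, "az": 1.05}, {"tx": 200, "ty": 636, "tz": -30, "az": 1.433}, {"tx": 200, "ty": 636, "tz": -30, "az": 1.433}], "grip": 1, "force": 40}}

```text
$.motion[0]: bad value
```

```bash
cat > st.py <<'E'
from h import *
s=sensors.observe();p=s['eef_pos']*1000;q=s['eef_rot'];M=R.from_quat([q[1],q[2],q[3],q[0]]).as_matrix()
print(s['time_s'],p.round(1),'yaw',np.degrees(np.arctan2(M[1,1],M[0,1])).round(2),'tilt',M[:2,2].round(4),'F',s['wrist_force'].round(1),'w',round(s['width'],3),'j',s['joint_positions'].round(2))
E
python3 st.py
```

```text
0.2 [ 219.2 -476.9  231. ] yaw -65.32 tilt [-0.0002  0.0008] F [-0.7 -0.4  0.6] w 0.998 j [-1.36  0.31  1.5   0.    1.33 -0.22]
```

Emit:
{"op": "send_rows", "data": {"motion": [{"tx": 25, "ty": 60, "tz": 0, "ax": 0, "ay": 0, "az": 0.18}, {"tx": 45, "ty": 120, "tz": 0, "ax": 0, "ay": 0, "az": 0.36}, {"tx": 65, "ty": 180, "tz": 0, "ax": 0, "ay": 0, "az": 0.54}, {"tx": 80, "ty": 240, "tz": 0, "ax": 0, "ay": 0, "az": 0.72}, {"tx": 100, "ty": 300, "tz": 0, "ax": 0, "ay": 0, "az": 0.9}, {"tx": 120, "ty": 360, "tz": 0, "ax": 0, "ay": 0, "az": 1.08}, {"tx": 135, "ty": 420, "tz": 0, "ax": 0, "ay": 0, "az": 1.26}, {"tx": 150, "ty": 480, "tz": 0, "ax": 0, "ay": 0, "az": 1.433}], "grip": 1, "force": 40}}

```text
time_s: 1.2
eef_pos: [0.3685, 0.0016, 0.2315]
eef_rot: [0.0, 0.594, 0.804, 0.0]
wrist_force: [0.5, -0.3, 0.6]
width: 0.998
gripper_force: 0.0
```

```bash
python3 st.py
```

```text
1.2 [368.5   1.6 231.5] yaw 17.11 tilt [ 0.0008 -0.0003] F [ 0.5 -0.3  0.6] w 0.998 j [-0.32 -0.04  1.91 -0.    1.27 -0.62]
```

Emit:
{"op": "send_rows", "data": {"motion": [{"tx": 17, "ty": 51, "tz": 0, "ax": 0, "ay": 0, "az": 0}, {"tx": 34, "ty": 102, "tz": 0, "ax": 0, "ay": 0, "az": 0}, {"tx": 50, "ty": 153, "tz": -20, "ax": 0, "ay": 0, "az": 0}, {"tx": 67, "ty": 204, "tz": -50, "ax": 0, "ay": 0, "az": 0}, {"tx": 81, "ty": 254, "tz": -80, "ax": 0, "ay": 0, "az": 0}, {"tx": 81, "ty": 254, "tz": -130, "ax": 0, "ay": 0, "az": 0}, {"tx": 81, "ty": 254, "tz": -165, "ax": 0, "ay": 0, "az": 0}, {"tx": 81, "ty": 254, "tz": -165, "ax": 0, "ay": 0, "az": 0}], "grip": 0.8}}

```text
time_s: 2.2
eef_pos: [0.448, 0.2532, 0.0645]
eef_rot: [-0.002, 0.596, 0.803, -0.002]
wrist_force: [-0.2, 0.8, 0.9]
width: 0.901
gripper_force: 0.0
```

```bash
python3 st.py
python3 - <<'E'
from h import *
a=[]
for n,p in(('top',(.45,.2574,.03)),('scene',(.45,.2574,.03))):
    c=cam(n);u,v=proj(c,p).astype(int);print(n,u,v)
    a.append(cv2.resize(c['color'][v-35:v+35,u-35:u+35,::-1],(400,400),interpolation=cv2.INTER_CUBIC))
cv2.imwrite('pics/g1.png',np.hstack(a))
E
```

```text
2.2 [448.  253.2  64.5] yaw 16.79 tilt [-0.0048 -0.0014] F [-0.2  0.8  0.9] w 0.901 j [ 0.29  0.49  1.72  0.    0.94 -0.01]
top 230 213
scene 371 153
```

View pics/g1.png

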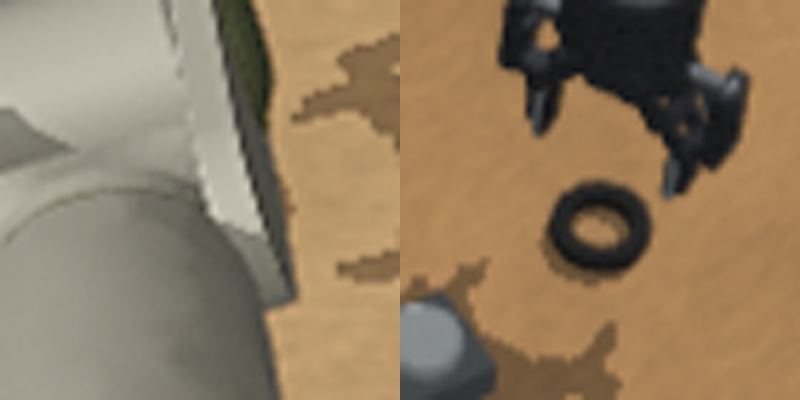

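The scene half shows the open fingers straddling the seal (ring at about (600,227) in the picture), with the arm still settling. I'll descend.

Emit:
{"op": "send_rows", "data": {"motion": [{"tx": 0, "ty": 0, "tz": -25, "ax": 0, "ay": 0, "az": 0}, {"tx": 0, "ty": 0, "tz": -45, "ax": 0, "ay": 0, "az": 0}, {"tx": 0, "ty": 0, "tz": -56, "ax": 0, "ay": 0, "az": 0}, {"tx": 0, "ty": 0, "tz": -60, "ax": 0, "ay": 0, "az": 0}, {"tx": 0, "ty": 0, "tz": -62, "ax": 0, "ay": 0, "az": 0}, {"tx": 0, "ty": 0, "tz": -63, "ax": 0, "ay": 0, "az": 0}, {"tx": 0, "ty": 0, "tz": -63, "ax": 0, "ay": 0, "az": 0}]}}

```text
time_s: 3.18
eef_pos: [0.4495, 0.2536, 0.0036]
eef_rot: [0.0, 0.596, 0.803, 0.0]
wrist_force: [-0.3, -0.9, -0.1]
width: 0.899
gripper_force: 0.0
```

```bash
python3 st.py
```

```text
3.175 [449.5 253.6   3.6] yaw 16.79 tilt [0.0005 0.0001] F [-0.3 -0.9 -0.1] w 0.899 j [ 0.29  0.59  1.75 -0.    0.8  -0.01]
```

Emit:
{"op": "send_rows", "data": {"motion": [{"tx": 0.5, "ty": 3.8, "tz": 0, "ax": 0, "ay": 0, "az": 0}, {"tx": 0.5, "ty": 3.8, "tz": 0, "ax": 0, "ay": 0, "az": 0}, {"tx": 0.5, "ty": 3.8, "tz": -2, "ax": 0, "ay": 0, "az": 0}, {"tx": 0.5, "ty": 3.8, "tz": -3, "ax": 0, "ay": 0, "az": 0}, {"tx": 0.5, "ty": 3.8, "tz": -3, "ax": 0, "ay": 0, "az": 0}], "grip": 0.6}}

```text
time_s: 3.8
eef_pos: [0.4498, 0.2573, 0.0002]
eef_rot: [-0.0, 0.596, 0.803, -0.0]
wrist_force: [0.5, 1.2, -0.8]
width: 0.798
gripper_force: 0.0
```

```bash
python3 st.py
python3 - <<'E'
from h import *
c=cam('scene');u,v=proj(c,(.45,.2574,.02)).astype(int)
cv2.imwrite('pics/g2.png',cv2.resize(c['color'][v-30:v+30,u-35:u+35,::-1],(700,600),interpolation=cv2.INTER_CUBIC))
E
```

```text
3.8 [4.498e+02 2.573e+02 2.000e-01] yaw 16.79 tilt [-0.0002 -0.0001] F [ 0.5  1.2 -0.8] w 0.798 j [ 0.29  0.6   1.74 -0.    0.79  0.  ]
```

View pics/g2.png

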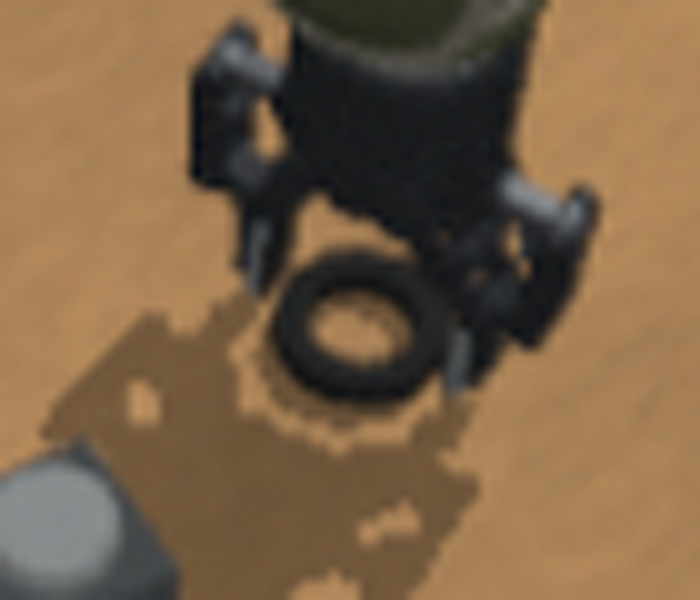

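The fingertips, (255,290) and (460,385), straddle the ring centred at (360,325), with no bench contact yet. I'll go 3 mm lower and close.

Emit:
{"op": "send_rows", "data": {"motion": [{"tx": 0, "ty": 0, "tz": -1.5, "ax": 0, "ay": 0, "az": 0}, {"tx": 0, "ty": 0, "tz": -3, "ax": 0, "ay": 0, "az": 0}, {"tx": 0, "ty": 0, "tz": -3, "ax": 0, "ay": 0, "az": 0}]}}

```text
time_s: 4.22
eef_pos: [0.4498, 0.2574, -0.0029]
eef_rot: [-0.0, 0.596, 0.803, -0.0]
wrist_force: [-0.0, 0.3, -0.7]
width: 0.8
gripper_force: 0.0
```

Emit:
{"op": "send_rows", "data": {"motion": [{"tx": 0, "ty": 0, "tz": 0, "ax": 0, "ay": 0, "az": 0}, {"tx": 0, "ty": 0, "tz": 0, "ax": 0, "ay": 0, "az": 0}, {"tx": 0, "ty": 0, "tz": 0, "ax": 0, "ay": 0, "az": 0}, {"tx": 0, "ty": 0, "tz": 0, "ax": 0, "ay": 0, "az": 0}, {"tx": 0, "ty": 0, "tz": 0, "ax": 0, "ay": 0, "az": 0}], "grip": 0.1, "force": 35}}

```text
time_s: 4.85
eef_pos: [0.45, 0.2574, -0.0023]
eef_rot: [0.0, 0.596, 0.803, 0.0]
wrist_force: [-1.2, -0.5, 5.2]
width: 0.674
gripper_force: 37.6
```

Emit:
{"op": "send_rows", "data": {"motion": [{"tx": 0, "ty": 0, "tz": 20, "ax": 0, "ay": 0, "az": 0}, {"tx": 0, "ty": 0, "tz": 60, "ax": 0, "ay": 0, "az": 0}, {"tx": 0, "ty": 0, "tz": 110, "ax": 0, "ay": 0, "az": 0}, {"tx": 40, "ty": -25, "tz": 140, "ax": 0, "ay": 0, "az": 0}, {"tx": 85, "ty": -52, "tz": 140, "ax": 0, "ay": 0, "az": 0}, {"tx": 135, "ty": -82, "tz": 140, "ax": 0, "ay": 0, "az": 0}, {"tx": 180, "ty": -109, "tz": 140, "ax": 0, "ay": 0, "az": 0}, {"tx": 210, "ty": -127, "tz": 140, "ax": 0, "ay": 0, "az": 0}]}}

```text
time_s: 5.85
eef_pos: [0.6614, 0.1287, 0.1367]
eef_rot: [-0.0, 0.597, 0.802, -0.0]
wrist_force: [-0.4, -0.5, -0.5]
width: 0.675
gripper_force: 37.8
```

Emit:
{"op": "send_rows", "data": {"motion": [{"tx": 17, "ty": -10, "tz": 0, "ax": 0, "ay": 0, "az": 0}, {"tx": 17, "ty": -10, "tz": 0, "ax": 0, "ay": 0, "az": 0}, {"tx": 17, "ty": -10, "tz": 0, "ax": 0, "ay": 0, "az": 0}]}}

```text
time_s: 6.22
eef_pos: [0.6762, 0.121, 0.1371]
eef_rot: [-0.0, 0.596, 0.803, -0.0]
wrist_force: [-0.4, 0.9, -0.5]
width: 0.673
gripper_force: 37.8
```

```bash
python3 st.py
cat > crop.py <<'E'
from h import *
import sys
n=sys.argv[1];x,y,z=map(float,sys.argv[2:5]);k=int(sys.argv[5]) if len(sys.argv)>5 else 38
a=[]
for m in('scene','top'):
    c=cam(m);u,v=proj(c,(x,y,z)).astype(int)
    u=max(u,k);v=max(v,k);print(m,u-k,v-k,400/2/k)
    a.append(cv2.resize(c['color'][v-k:v+k,u-k:u+k,::-1],(400,400),interpolation=cv2.INTER_CUBIC))
cv2.imwrite('pics/'+n,np.hstack(a))
E
python3 crop.py s1.png .677 .12 .1
```

```text
6.225 [676.2 121.  137.1] yaw 16.82 tilt [-0.0008  0.0002] F [-0.4  0.9 -0.5] w 0.673 j [ 0.01  0.75  1.05  0.    1.34 -0.29]
scene 355 172 5.2631578947368425
top 239 90 5.2631578947368425
```

View pics/s1.png

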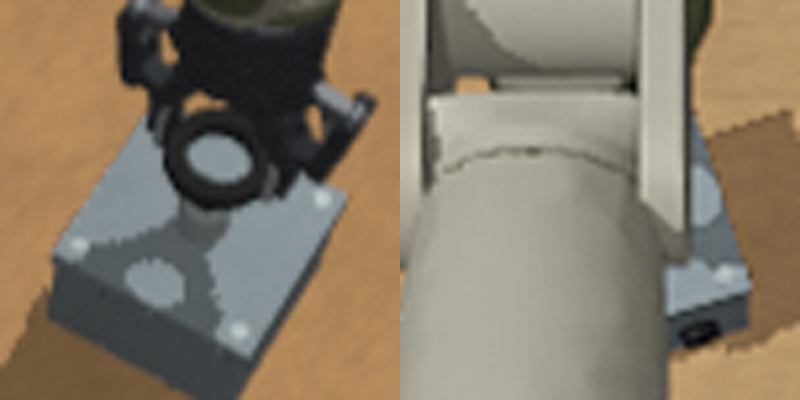

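The scene half shows the ring held level above the collar, hole centre about (219,158) in the crop. I'll compute its offset.

```bash
python3 - <<'E'
from h import *
c=cam('scene')
for z in(.153,.147): print(pix(c,355+219.5/5.263-.5,172+158.5/5.263-.5,z))
E
python3 st.py
```

```text
[0.67960154 0.11899541 0.153     ]
[0.67752477 0.12229433 0.147     ]
6.375 [676.3 121.1 137.6] yaw 16.84 tilt [-0.      0.0001] F [ 0.5 -0.3 -0.1] w 0.675 j [ 0.01  0.75  1.05  0.    1.34 -0.29]
```

Emit:
{"op": "send_rows", "data": {"motion": [{"tx": 0.8, "ty": -0.8, "tz": 0, "ax": 0, "ay": 0, "az": 0}, {"tx": 0.8, "ty": -0.8, "tz": -20, "ax": 0, "ay": 0, "az": 0}, {"tx": 0.8, "ty": -0.8, "tz": -32, "ax": 0, "ay": 0, "az": 0}, {"tx": 0.8, "ty": -0.8, "tz": -40, "ax": 0, "ay": 0, "az": 0}, {"tx": 0.8, "ty": -0.8, "tz": -45, "ax": 0, "ay": 0, "az": 0}, {"tx": 0.8, "ty": -0.8, "tz": -50, "ax": 0, "ay": 0, "az": 0}, {"tx": 0.8, "ty": -0.8, "tz": -55, "ax": 0, "ay": 0, "az": 0}, {"tx": 0.8, "ty": -0.8, "tz": -56, "ax": 0, "ay": 0, "az": 0}]}}

```text
time_s: 7.38
eef_pos: [0.6776, 0.1196, 0.081]
eef_rot: [-0.0, 0.596, 0.803, -0.0]
wrist_force: [0.3, -0.3, -0.0]
width: 0.67
gripper_force: 37.8
```

Emit:
{"op": "send_rows", "data": {"motion": [{"tx": 0, "ty": 0, "tz": -1.5, "ax": 0, "ay": 0, "az": 0}, {"tx": 0, "ty": 0, "tz": -3, "ax": 0, "ay": 0, "az": 0}, {"tx": 0, "ty": 0, "tz": -3.5, "ax": 0, "ay": 0, "az": 0}, {"tx": 0, "ty": 0, "tz": -3.5, "ax": 0, "ay": 0, "az": 0}]}}

```text
time_s: 7.88
eef_pos: [0.6777, 0.1196, 0.0778]
eef_rot: [0.0, 0.596, 0.803, 0.0]
wrist_force: [-0.5, 0.5, -0.6]
width: 0.674
gripper_force: 37.8
```

Emit:
{"op": "send_rows", "data": {"motion": [{"tx": 0, "ty": 0, "tz": -0.7, "ax": 0, "ay": 0, "az": 0}, {"tx": 0, "ty": 0, "tz": -1.2, "ax": 0, "ay": 0, "az": 0}, {"tx": 0, "ty": 0, "tz": -1.2, "ax": 0, "ay": 0, "az": 0}]}}

```text
time_s: 8.25
eef_pos: [0.6778, 0.1196, 0.0777]
eef_rot: [0.0, 0.596, 0.803, 0.0]
wrist_force: [-2.4, 0.0, 5.6]
width: 0.669
gripper_force: 38.5
```

Emit:
{"op": "send_rows", "data": {"motion": [{"tx": 0, "ty": 0, "tz": 0, "ax": 0, "ay": 0, "az": 0}, {"tx": 0, "ty": 0, "tz": 0, "ax": 0, "ay": 0, "az": 0}, {"tx": 0, "ty": 0, "tz": 0, "ax": 0, "ay": 0, "az": 0}, {"tx": 0, "ty": 0, "tz": 15, "ax": 0, "ay": 0, "az": 0}, {"tx": 0, "ty": 0, "tz": 50, "ax": 0, "ay": 0, "az": 0}, {"tx": -35, "ty": 0, "tz": 80, "ax": 0, "ay": 0, "az": -0.1}, {"tx": -80, "ty": 0, "tz": 80, "ax": 0, "ay": 0, "az": -0.2}, {"tx": -125, "ty": 0, "tz": 80, "ax": 0, "ay": 0, "az": -0.3}], "grip": 0.7}}

```text
time_s: 9.25
eef_pos: [0.5516, 0.1196, 0.158]
eef_rot: [0.001, 0.711, 0.703, 0.001]
wrist_force: [0.1, -0.4, 0.3]
width: 0.853
gripper_force: 0.0
```

```bash
python3 st.py; python3 crop.py s2.png .64 .12 .08 50
```

```text
9.25 [551.6 119.6 158. ] yaw -0.59 tilt [0.0021 0.    ] F [ 0.1 -0.4  0.3] w 0.853 j [0.01 0.46 1.48 0.   1.2  0.02]
scene 333 155 4.0
top 227 93 4.0
```

View pics/s2.png

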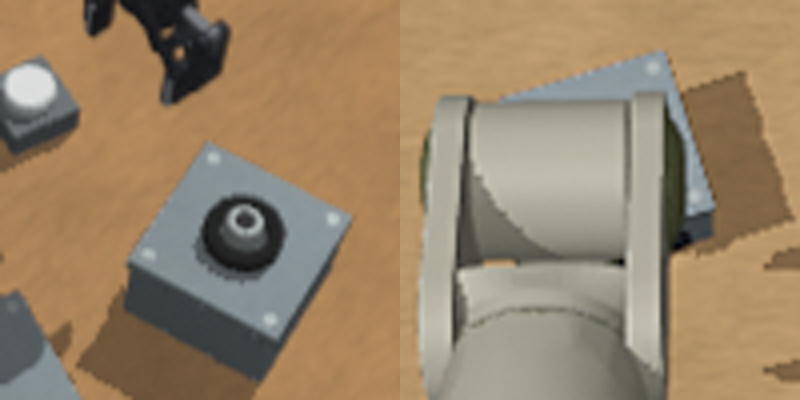

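The seal lies flat round the collar (crop (243,232)). Next is the foot.

Emit:
{"op": "send_rows", "data": {"motion": [{"tx": -40, "ty": -4, "tz": 0, "ax": 0, "ay": 0, "az": -0.09}, {"tx": -75, "ty": -8.6, "tz": 0, "ax": 0, "ay": 0, "az": -0.173}, {"tx": -95, "ty": -8.6, "tz": 0, "ax": 0, "ay": 0, "az": -0.173}, {"tx": -95, "ty": -8.6, "tz": -40, "ax": 0, "ay": 0, "az": -0.173}, {"tx": -95, "ty": -8.6, "tz": -80, "ax": 0, "ay": 0, "az": -0.173}, {"tx": -95, "ty": -8.6, "tz": -100, "ax": 0, "ay": 0, "az": -0.173}, {"tx": -95, "ty": -8.6, "tz": -100, "ax": 0, "ay": 0, "az": -0.173}, {"tx": -95, "ty": -8.6, "tz": -100, "ax": 0, "ay": 0, "az": -0.173}], "grip": 0.8}}

```text
time_s: 10.35
eef_pos: [0.4588, 0.111, 0.0579]
eef_rot: [0.001, 0.768, 0.641, 0.001]
wrist_force: [0.7, -0.1, -0.2]
width: 0.901
gripper_force: 0.0
```

```bash
python3 st.py; python3 crop.py b1.png .457 .111 .03 35
```

```text
10.35 [458.8 111.   57.9] yaw -10.3 tilt [ 0.0023 -0.    ] F [ 0.7 -0.1 -0.2] w 0.901 j [-0.01  0.42  1.86  0.    0.86  0.17]
scene 304 143 5.714285714285714
top 247 175 5.714285714285714
```

View pics/b1.png

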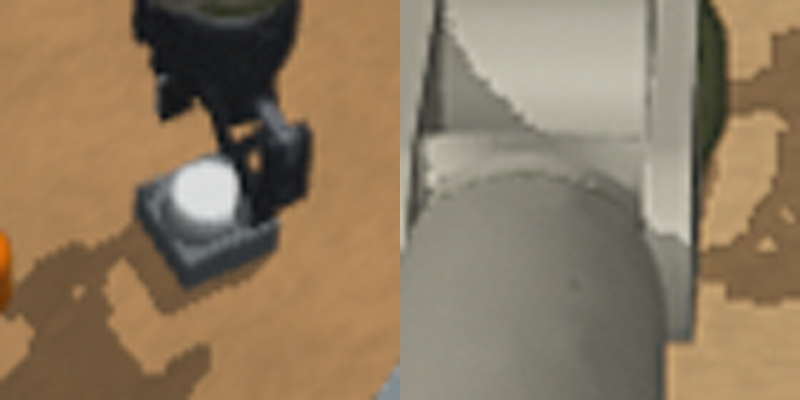

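The fingers hang over the foot's left and right sides; the spigot is at crop (207,193). I'll descend with a check.

Emit:
{"op": "send_rows", "data": {"motion": [{"tx": -1.8, "ty": 0, "tz": -10, "ax": 0, "ay": 0, "az": 0}, {"tx": -1.8, "ty": 0, "tz": -22, "ax": 0, "ay": 0, "az": 0}, {"tx": -1.8, "ty": 0, "tz": -34, "ax": 0, "ay": 0, "az": 0}, {"tx": -1.8, "ty": 0, "tz": -38, "ax": 0, "ay": 0, "az": 0}, {"tx": -1.8, "ty": 0, "tz": -38, "ax": 0, "ay": 0, "az": 0}]}}

```text
time_s: 11.08
eef_pos: [0.4558, 0.111, 0.0183]
eef_rot: [-0.0, 0.768, 0.641, -0.0]
wrist_force: [-0.2, -0.6, -0.3]
width: 0.902
gripper_force: 0.0
```

Emit:
{"op": "send_rows", "data": {"motion": [{"tx": 0, "ty": 0, "tz": -8, "ax": 0, "ay": 0, "az": 0}, {"tx": 0, "ty": 0, "tz": -15, "ax": 0, "ay": 0, "az": 0}, {"tx": 0, "ty": 0, "tz": -18, "ax": 0, "ay": 0, "az": 0}, {"tx": 0, "ty": 0, "tz": -18, "ax": 0, "ay": 0, "az": 0}]}}

```text
time_s: 11.58
eef_pos: [0.4558, 0.111, 0.0004]
eef_rot: [-0.0, 0.768, 0.641, -0.0]
wrist_force: [0.4, 0.6, -0.3]
width: 0.901
gripper_force: 0.0
```

Emit:
{"op": "send_rows", "data": {"motion": [{"tx": 0, "ty": 0, "tz": 0, "ax": 0, "ay": 0, "az": 0}, {"tx": 0, "ty": 0, "tz": 0, "ax": 0, "ay": 0, "az": 0}, {"tx": 0, "ty": 0, "tz": 0, "ax": 0, "ay": 0, "az": 0}, {"tx": 0, "ty": 0, "tz": 0, "ax": 0, "ay": 0, "az": 0}, {"tx": 0, "ty": 0, "tz": 0, "ax": 0, "ay": 0, "az": 0}], "grip": 0.1, "force": 40}}

```text
time_s: 12.2
eef_pos: [0.4561, 0.111, 0.001]
eef_rot: [0.0, 0.768, 0.641, 0.0]
wrist_force: [-0.9, 0.1, 5.5]
width: 0.697
gripper_force: 43.8
```

```bash
python3 st.py
```

```text
12.2 [456.1 111.    1. ] yaw -10.31 tilt [0.0007 0.    ] F [-0.9  0.1  5.5] w 0.697 j [-0.01  0.53  1.89  0.    0.72  0.17]
```

Emit:
{"op": "send_rows", "data": {"motion": [{"tx": 0, "ty": 0, "tz": 20, "ax": 0, "ay": 0, "az": 0}, {"tx": 0, "ty": 0, "tz": 65, "ax": 0, "ay": 0, "az": 0.1}, {"tx": 10, "ty": 0, "tz": 115, "ax": 0, "ay": 0, "az": 0.2}, {"tx": 50, "ty": 2, "tz": 139, "ax": 0, "ay": 0, "az": 0.3}, {"tx": 100, "ty": 4, "tz": 139, "ax": 0, "ay": 0, "az": 0.4}, {"tx": 150, "ty": 6, "tz": 139, "ax": 0, "ay": 0, "az": 0.473}, {"tx": 195, "ty": 8, "tz": 139, "ax": 0, "ay": 0, "az": 0.473}, {"tx": 221, "ty": 9, "tz": 139, "ax": 0, "ay": 0, "az": 0.473}]}}

```text
time_s: 13.2
eef_pos: [0.6781, 0.1199, 0.1384]
eef_rot: [-0.0, 0.596, 0.803, -0.0]
wrist_force: [-1.4, 0.8, -2.5]
width: 0.695
gripper_force: 44.0
```

Emit:
{"op": "send_rows", "data": {"motion": [{"tx": 0, "ty": 0, "tz": 0, "ax": 0, "ay": 0, "az": 0}, {"tx": 0, "ty": 0, "tz": 0, "ax": 0, "ay": 0, "az": 0}, {"tx": 0, "ty": 0, "tz": 0, "ax": 0, "ay": 0, "az": 0}]}}

```text
time_s: 13.58
eef_pos: [0.6763, 0.1201, 0.1399]
eef_rot: [-0.0, 0.596, 0.803, -0.0]
wrist_force: [0.4, 0.8, -2.1]
width: 0.697
gripper_force: 44.1
```

```bash
python3 st.py; python3 crop.py b2.png .677 .12 .13 38
```

```text
13.575 [676.3 120.1 139.9] yaw 16.8 tilt [-0.0002 -0.    ] F [ 0.4  0.8 -2.1] w 0.697 j [ 0.01  0.75  1.05 -0.    1.34 -0.29]
scene 356 167 5.2631578947368425
top 238 86 5.2631578947368425
```

View pics/b2.png

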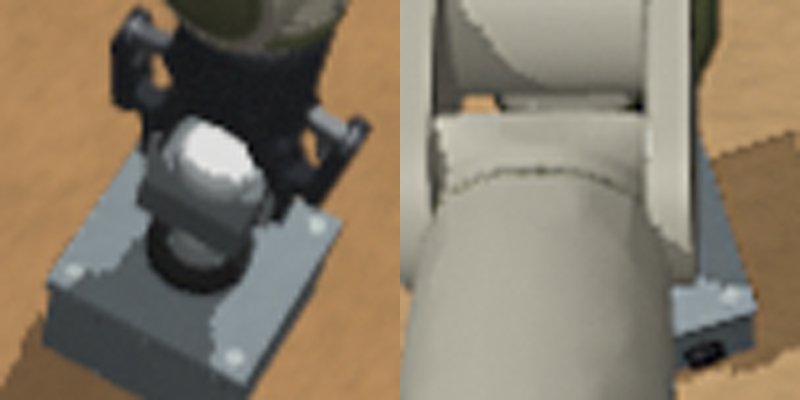

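The foot is held square above the box, spigot centre about (214,155) in the crop. Quick numeric check.

Run:
```python
from h import *
c=cam('scene')
f=lambda p:((proj(c,p)-[356,167]+.5)*5.263).round(0)
a=np.radians(16.8);r=lambda x,y,z:(.6773+x*np.cos(a)-y*np.sin(a),.1205+x*np.sin(a)+y*np.cos(a),z)
print('spig',f(r(0,0,.181)),[f(r(x*.03,y*.03,.139)) for x,y in((1,1),(1,-1),(-1,-1))])
```

```text
spig [221. 152.] [array([284., 180.]), array([233., 261.]), array([134., 208.])]
```

Emit:
{"op": "send_rows", "data": {"motion": [{"tx": 0.5, "ty": 0, "tz": -12, "ax": 0, "ay": 0, "az": 0}, {"tx": 0.5, "ty": 0, "tz": -22, "ax": 0, "ay": 0, "az": 0}, {"tx": 0.5, "ty": 0, "tz": -29, "ax": 0, "ay": 0, "az": 0}, {"tx": 0.5, "ty": 0, "tz": -33, "ax": 0, "ay": 0, "az": 0}, {"tx": 0.5, "ty": 0, "tz": -36, "ax": 0, "ay": 0, "az": 0}, {"tx": 0.5, "ty": 0, "tz": -38, "ax": 0, "ay": 0, "az": 0}, {"tx": 0.5, "ty": 0, "tz": -38, "ax": 0, "ay": 0, "az": 0}]}}

```text
time_s: 14.6
eef_pos: [0.6774, 0.12, 0.1016]
eef_rot: [-0.0, 0.596, 0.803, 0.0]
wrist_force: [-0.4, -0.0, -1.5]
width: 0.691
gripper_force: 44.1
```

Emit:
{"op": "send_rows", "data": {"motion": [{"tx": 0, "ty": 0, "tz": -2, "ax": 0, "ay": 0, "az": 0}, {"tx": 0, "ty": 0, "tz": -4, "ax": 0, "ay": 0, "az": 0}, {"tx": 0, "ty": 0, "tz": -5.5, "ax": 0, "ay": 0, "az": 0}, {"tx": 0, "ty": 0, "tz": -6, "ax": 0, "ay": 0, "az": 0}, {"tx": 0, "ty": 0, "tz": -6, "ax": 0, "ay": 0, "az": 0}]}}

```text
time_s: 15.22
eef_pos: [0.6774, 0.12, 0.0956]
eef_rot: [-0.0, 0.596, 0.803, 0.0]
wrist_force: [-0.6, -0.1, -1.1]
width: 0.692
gripper_force: 44.1
```

Emit:
{"op": "send_rows", "data": {"motion": [{"tx": 0, "ty": 0, "tz": -0.5, "ax": 0, "ay": 0, "az": 0}, {"tx": 0, "ty": 0, "tz": -1, "ax": 0, "ay": 0, "az": 0}, {"tx": 0, "ty": 0, "tz": -1, "ax": 0, "ay": 0, "az": 0}]}}

```text
time_s: 15.6
eef_pos: [0.6775, 0.12, 0.0951]
eef_rot: [0.0, 0.596, 0.803, 0.0]
wrist_force: [-1.5, -0.8, 2.8]
width: 0.695
gripper_force: 44.5
```

Emit:
{"op": "send_rows", "data": {"motion": [{"tx": 0, "ty": 0, "tz": 0, "ax": 0, "ay": 0, "az": 0}, {"tx": 0, "ty": 0, "tz": 0, "ax": 0, "ay": 0, "az": 0}, {"tx": 0, "ty": 0, "tz": 0, "ax": 0, "ay": 0, "az": 0}, {"tx": 0, "ty": 0, "tz": 15, "ax": 0, "ay": 0, "az": 0}, {"tx": 0, "ty": 0, "tz": 50, "ax": 0, "ay": 0, "az": 0}, {"tx": -20, "ty": -30, "tz": 85, "ax": 0, "ay": 0, "az": 0}, {"tx": -45, "ty": -80, "tz": 85, "ax": 0, "ay": 0, "az": 0}, {"tx": -73, "ty": -130, "tz": 85, "ax": 0, "ay": 0, "az": 0}], "grip": 0.8}}

```text
time_s: 16.6
eef_pos: [0.6038, -0.0113, 0.1812]
eef_rot: [0.001, 0.596, 0.803, 0.0]
wrist_force: [0.9, 0.3, -0.8]
width: 0.902
gripper_force: 0.0
```

Emit:
{"op": "send_rows", "data": {"motion": [{"tx": -28, "ty": -50, "tz": 0, "ax": 0, "ay": 0, "az": 0}, {"tx": -56, "ty": -100, "tz": 0, "ax": 0, "ay": 0, "az": 0}, {"tx": -84, "ty": -150, "tz": 0, "ax": 0, "ay": 0, "az": 0}, {"tx": -112, "ty": -200, "tz": 0, "ax": 0, "ay": 0, "az": 0}, {"tx": -140, "ty": -245, "tz": 0, "ax": 0, "ay": 0, "az": 0}, {"tx": -147, "ty": -261, "tz": 0, "ax": 0, "ay": 0, "az": 0}, {"tx": -147, "ty": -261, "tz": -40, "ax": 0, "ay": 0, "az": 0}, {"tx": -147, "ty": -261, "tz": -60, "ax": 0, "ay": 0, "az": 0}]}}

```text
time_s: 17.6
eef_pos: [0.4574, -0.2705, 0.1187]
eef_rot: [-0.0, 0.596, 0.803, 0.0]
wrist_force: [0.2, -0.4, -0.3]
width: 0.899
gripper_force: 0.0
```

```bash
python3 st.py
python3 - <<'E'
from h import *
a=[]
for n,p,k in(('scene',(.677,.12,.1),38),('scene',(.457,-.27,.06),38)):
    c=cam(n);u,v=proj(c,p).astype(int);print(u-k,v-k,400/76)
    a.append(cv2.resize(c['color'][v-k:v+k,u-k:u+k,::-1],(400,400),interpolation=cv2.INTER_CUBIC))
cv2.imwrite('pics/l1.png',np.hstack(a))
E
```

```text
17.6 [ 457.4 -270.5  118.7] yaw 16.79 tilt [-0.0005  0.0008] F [ 0.2 -0.4 -0.3] w 0.899 j [-0.75  0.44  1.63  0.    1.07 -1.05]
355 172 5.2631578947368425
203 204 5.2631578947368425
```

View pics/l1.png

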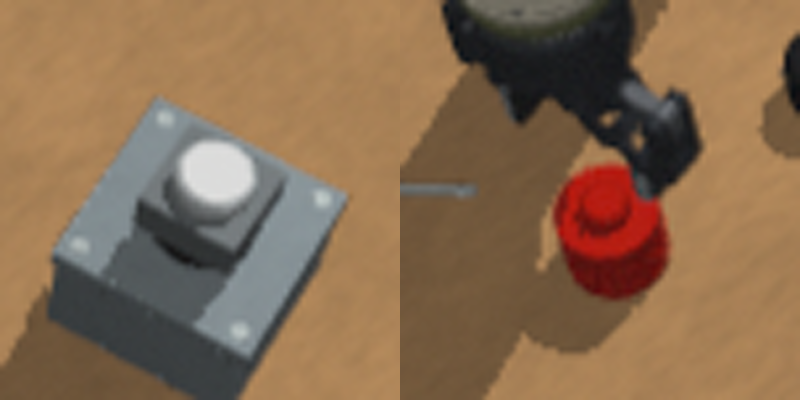

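The left half shows the foot seated square on the seal. The right half shows the lens (stud top about (605,200)) under the gripper. I'll refine the lens and cap with a silhouette fit on the first pictures.

```bash
cat > fit.py <<'E'
from h import *
from scipy.optimize import minimize
def sil(c,x,y,rings,k=8):
    m=np.zeros((400*k,640*k),np.uint8); th=np.linspace(0,2*np.pi,60)
    for grp in rings:
        P=np.array([proj(c,(x+r*np.cos(t),y+r*np.sin(t),z)) for r,z in grp for t in th])
        cv2.fillConvexPoly(m,cv2.convexHull(((P+.5)*k).astype(np.int32)),255)
    return cv2.resize(m,(640,400),interpolation=cv2.INTER_AREA)/255.
L=[[(.0295,0),(.0295,.055)],[(.014,.055),(.014,.063),(.011,.066)]]
C=[[(.024,0),(.024,.036),(.018,.042),(.008,.045)]]
def run(n,x0,rings,mf):
    out=[]
    for m in('top','scene'):
        c=viewer.read_camera(m); im=cv2.imread(f'pics/{m}0.png').astype(int)
        u,v=proj(c,(*x0,.03)).astype(int); w=np.zeros((400,640)); w[v-17:v+17,u-17:u+17]=1
        M=mf(im)*w
        g=lambda p:np.abs(sil(c,*(p/1000),rings)-M).__mul__(w).sum()
        r=minimize(g,np.array(x0)*1000,method='Nelder-Mead',options=dict(initial_simplex=np.array([[0,0],[4,0],[0,4]])+np.array(x0)*1000,xatol=.1,fatol=.01))
        out.append(r.x);print(n,m,r.x.round(1),round(r.fun,1),M.sum())
    print(np.mean(out,0).round(1))
run('lens',(.4578,-.2703),L,lambda i:(i[:,:,2]>1.8*i[:,:,1]+25)&(i[:,:,1]<70))
run('cap',(.4506,-.1142),C,lambda i:i.max(2)<62)
E
python3 fit.py
```

```text
lens top [ 455.7 -270.6] 44.6 395.0
lens scene [ 457.4 -269.3] 47.6 421.0
[ 456.6 -270. ]
cap top [ 449.1 -114. ] 44.4 237.0
cap scene [ 449.2 -113. ] 41.0 221.0
[ 449.2 -113.5]
```

Emit:
{"op": "send_rows", "data": {"motion": [{"tx": -0.8, "ty": 0.5, "tz": -20, "ax": 0, "ay": 0, "az": 0}, {"tx": -0.8, "ty": 0.5, "tz": -40, "ax": 0, "ay": 0, "az": 0}, {"tx": -0.8, "ty": 0.5, "tz": -60, "ax": 0, "ay": 0, "az": 0}, {"tx": -0.8, "ty": 0.5, "tz": -80, "ax": 0, "ay": 0, "az": 0}, {"tx": -0.8, "ty": 0.5, "tz": -98, "ax": 0, "ay": 0, "az": 0}, {"tx": -0.8, "ty": 0.5, "tz": -104, "ax": 0, "ay": 0, "az": 0}, {"tx": -0.8, "ty": 0.5, "tz": -104, "ax": 0, "ay": 0, "az": 0}]}}

```text
time_s: 18.77
eef_pos: [0.4569, -0.2707, 0.0162]
eef_rot: [0.0, 0.596, 0.803, -0.0]
wrist_force: [-0.0, 0.5, 0.4]
width: 0.9
gripper_force: 0.0
```

Emit:
{"op": "send_rows", "data": {"motion": [{"tx": 0, "ty": 0, "tz": 0, "ax": 0, "ay": 0, "az": 0}, {"tx": 0, "ty": 0, "tz": 0, "ax": 0, "ay": 0, "az": 0}, {"tx": 0, "ty": 0, "tz": 0, "ax": 0, "ay": 0, "az": 0}, {"tx": 0, "ty": 0, "tz": 0, "ax": 0, "ay": 0, "az": 0}, {"tx": 0, "ty": 0, "tz": 0, "ax": 0, "ay": 0, "az": 0}], "grip": 0.1, "force": 35}}

```text
time_s: 19.4
eef_pos: [0.457, -0.2709, 0.0169]
eef_rot: [0.001, 0.596, 0.803, -0.0]
wrist_force: [-0.9, 2.3, 6.2]
width: 0.678
gripper_force: 36.7
```

Emit:
{"op": "send_rows", "data": {"motion": [{"tx": 0, "ty": 0, "tz": 20, "ax": 0, "ay": 0, "az": 0}, {"tx": 0, "ty": 0, "tz": 65, "ax": 0, "ay": 0, "az": 0}, {"tx": 0, "ty": 0, "tz": 120, "ax": 0, "ay": 0, "az": 0}, {"tx": 20, "ty": 35, "tz": 160, "ax": 0, "ay": 0, "az": 0}, {"tx": 45, "ty": 85, "tz": 168, "ax": 0, "ay": 0, "az": 0}, {"tx": 73, "ty": 135, "tz": 168, "ax": 0, "ay": 0, "az": 0}, {"tx": 103, "ty": 185, "tz": 168, "ax": 0, "ay": 0, "az": 0}, {"tx": 131, "ty": 235, "tz": 168, "ax": 0, "ay": 0, "az": 0}]}}

```text
time_s: 20.4
eef_pos: [0.5883, -0.0338, 0.1843]
eef_rot: [0.0, 0.596, 0.803, 0.0]
wrist_force: [0.9, 0.1, -1.4]
width: 0.683
gripper_force: 38.2
```

Emit:
{"op": "send_rows", "data": {"motion": [{"tx": 28, "ty": 50, "tz": 0, "ax": 0, "ay": 0, "az": 0}, {"tx": 56, "ty": 100, "tz": 0, "ax": 0, "ay": 0, "az": 0}, {"tx": 80, "ty": 140, "tz": 0, "ax": 0, "ay": 0, "az": 0}, {"tx": 89.4, "ty": 155, "tz": 0, "ax": 0, "ay": 0, "az": 0}, {"tx": 89.4, "ty": 155, "tz": 0, "ax": 0, "ay": 0, "az": 0}, {"tx": 89.4, "ty": 155, "tz": 0, "ax": 0, "ay": 0, "az": 0}]}}

```text
time_s: 21.15
eef_pos: [0.6767, 0.1186, 0.1838]
eef_rot: [0.0, 0.597, 0.803, -0.0]
wrist_force: [0.1, -0.1, -0.9]
width: 0.68
gripper_force: 38.2
```

```bash
python3 st.py; python3 crop.py l2.png .677 .12 .17 42
```

```text
21.15 [676.7 118.6 183.8] yaw 16.74 tilt [-0.0001 -0.0002] F [ 0.1 -0.1 -0.9] w 0.68 j [ 0.    0.72  0.99 -0.    1.43 -0.29]
scene 354 155 4.761904761904762
top 233 77 4.761904761904762
```

View pics/l2.png

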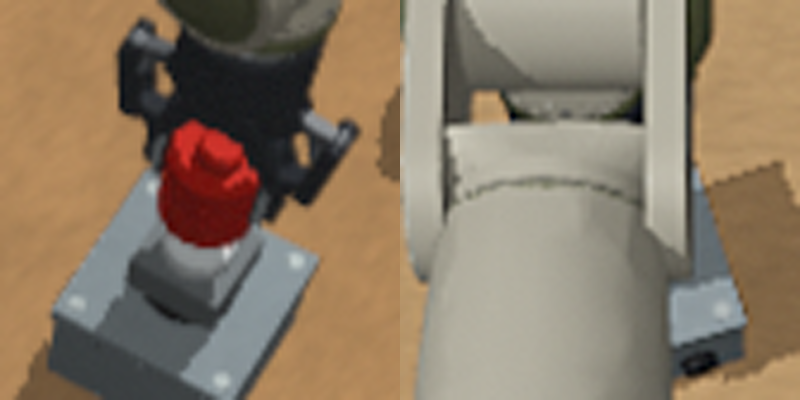

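The lens hangs upright above the spigot (lens centre about (212,190) in the crop). Lowering.

Emit:
{"op": "send_rows", "data": {"motion": [{"tx": 0.5, "ty": 1, "tz": -12, "ax": 0, "ay": 0, "az": 0}, {"tx": 0.5, "ty": 1, "tz": -22, "ax": 0, "ay": 0, "az": 0}, {"tx": 0.5, "ty": 1, "tz": -28, "ax": 0, "ay": 0, "az": 0}, {"tx": 0.5, "ty": 1, "tz": -32, "ax": 0, "ay": 0, "az": 0}, {"tx": 0.5, "ty": 1, "tz": -35, "ax": 0, "ay": 0, "az": 0}, {"tx": 0.5, "ty": 1, "tz": -36, "ax": 0, "ay": 0, "az": 0}, {"tx": 0.5, "ty": 1, "tz": -36, "ax": 0, "ay": 0, "az": 0}]}}

```text
time_s: 22.12
eef_pos: [0.6775, 0.1205, 0.1477]
eef_rot: [0.0, 0.596, 0.803, 0.0]
wrist_force: [0.5, 1.0, -1.4]
width: 0.679
gripper_force: 38.2
```

Emit:
{"op": "send_rows", "data": {"motion": [{"tx": 0, "ty": 0, "tz": -2.5, "ax": 0, "ay": 0, "az": 0}, {"tx": 0, "ty": 0, "tz": -5, "ax": 0, "ay": 0, "az": 0}, {"tx": 0, "ty": 0, "tz": -7, "ax": 0, "ay": 0, "az": 0}, {"tx": 0, "ty": 0, "tz": -8, "ax": 0, "ay": 0, "az": 0}, {"tx": 0, "ty": 0, "tz": -8, "ax": 0, "ay": 0, "az": 0}]}}

```text
time_s: 22.75
eef_pos: [0.6775, 0.1205, 0.1395]
eef_rot: [-0.0, 0.596, 0.803, -0.0]
wrist_force: [1.2, 0.4, -1.2]
width: 0.681
gripper_force: 38.2
```

Emit:
{"op": "send_rows", "data": {"motion": [{"tx": 0, "ty": 0, "tz": -0.6, "ax": 0, "ay": 0, "az": 0}, {"tx": 0, "ty": 0, "tz": -1.2, "ax": 0, "ay": 0, "az": 0}, {"tx": 0, "ty": 0, "tz": -1.2, "ax": 0, "ay": 0, "az": 0}]}}

```text
time_s: 23.12
eef_pos: [0.6776, 0.1205, 0.1389]
eef_rot: [0.0, 0.596, 0.803, 0.0]
wrist_force: [-1.2, -0.4, 5.0]
width: 0.675
gripper_force: 38.5
```

Emit:
{"op": "send_rows", "data": {"motion": [{"tx": 0, "ty": 0, "tz": 0, "ax": 0, "ay": 0, "az": 0}, {"tx": 0, "ty": 0, "tz": 0, "ax": 0, "ay": 0, "az": 0}, {"tx": 0, "ty": 0, "tz": 0, "ax": 0, "ay": 0, "az": 0}, {"tx": 0, "ty": 0, "tz": 15, "ax": 0, "ay": 0, "az": 0}, {"tx": 0, "ty": 0, "tz": 45, "ax": 0, "ay": 0, "az": 0}, {"tx": 0, "ty": 0, "tz": 80, "ax": 0, "ay": 0, "az": 0}, {"tx": -35, "ty": -35, "tz": 80, "ax": 0, "ay": 0, "az": 0}, {"tx": -72, "ty": -72, "tz": 80, "ax": 0, "ay": 0, "az": 0}], "grip": 0.7}}

```text
time_s: 24.12
eef_pos: [0.6048, 0.0478, 0.2197]
eef_rot: [0.001, 0.596, 0.803, 0.0]
wrist_force: [0.7, -1.0, 0.9]
width: 0.848
gripper_force: 0.0
```

Emit:
{"op": "send_rows", "data": {"motion": [{"tx": -40, "ty": -40, "tz": 0, "ax": 0, "ay": 0, "az": 0}, {"tx": -80, "ty": -80, "tz": -20, "ax": 0, "ay": 0, "az": 0}, {"tx": -120, "ty": -122, "tz": -40, "ax": 0, "ay": 0, "az": 0}, {"tx": -150, "ty": -155, "tz": -70, "ax": 0, "ay": 0, "az": 0}, {"tx": -156.5, "ty": -162, "tz": -110, "ax": 0, "ay": 0, "az": 0}, {"tx": -156.5, "ty": -162, "tz": -140, "ax": 0, "ay": 0, "az": 0}, {"tx": -156.5, "ty": -162, "tz": -140, "ax": 0, "ay": 0, "az": 0}, {"tx": -156.5, "ty": -162, "tz": -140, "ax": 0, "ay": 0, "az": 0}]}}

```text
time_s: 25.12
eef_pos: [0.4499, -0.1139, 0.08]
eef_rot: [0.001, 0.596, 0.803, 0.0]
wrist_force: [0.4, 0.4, -0.2]
width: 0.847
gripper_force: 0.0
```

```bash
python3 st.py
python3 - <<'E'
from h import *
a=[]
for n,p,k in(('scene',(.677,.12,.13),40),('scene',(.449,-.1135,.04),38)):
    c=cam(n);u,v=proj(c,p).astype(int);print(u-k,v-k,200/k)
    a.append(cv2.resize(c['color'][v-k:v+k,u-k:u+k,::-1],(400,400),interpolation=cv2.INTER_CUBIC))
cv2.imwrite('pics/k1.png',np.hstack(a))
E
```

```text
25.125 [ 449.9 -113.9   80. ] yaw 16.81 tilt [ 0.0022 -0.0012] F [ 0.4  0.4 -0.2] w 0.847 j [-0.5   0.37  1.86 -0.    0.91 -0.79]
354 165 5.0
244 175 5.2631578947368425
```

View pics/k1.png

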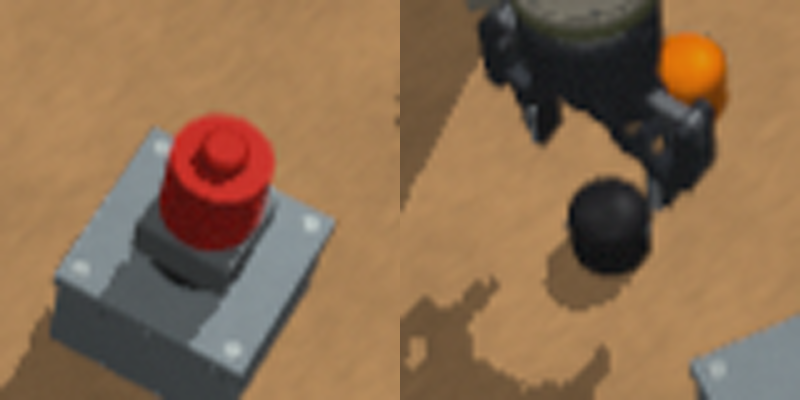

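The lens is seated upright (left). The black cap, about (608,225), is between the fingers and the orange copy is clear at (692,70). Descending.

Emit:
{"op": "send_rows", "data": {"motion": [{"tx": -0.5, "ty": 0.2, "tz": -20, "ax": 0, "ay": 0, "az": 0}, {"tx": -0.5, "ty": 0.2, "tz": -40, "ax": 0, "ay": 0, "az": 0}, {"tx": -0.5, "ty": 0.2, "tz": -58, "ax": 0, "ay": 0, "az": 0}, {"tx": -0.5, "ty": 0.2, "tz": -70, "ax": 0, "ay": 0, "az": 0}, {"tx": -0.5, "ty": 0.2, "tz": -76, "ax": 0, "ay": 0, "az": 0}, {"tx": -0.5, "ty": 0.2, "tz": -76, "ax": 0, "ay": 0, "az": 0}]}}

```text
time_s: 25.98
eef_pos: [0.4487, -0.1134, 0.0026]
eef_rot: [0.0, 0.596, 0.803, 0.0]
wrist_force: [0.3, 0.3, -0.1]
width: 0.848
gripper_force: 0.0
```

Emit:
{"op": "send_rows", "data": {"motion": [{"tx": 0, "ty": 0, "tz": 0, "ax": 0, "ay": 0, "az": 0}, {"tx": 0, "ty": 0, "tz": 0, "ax": 0, "ay": 0, "az": 0}, {"tx": 0, "ty": 0, "tz": 0, "ax": 0, "ay": 0, "az": 0}, {"tx": 0, "ty": 0, "tz": 0, "ax": 0, "ay": 0, "az": 0}, {"tx": 0, "ty": 0, "tz": 0, "ax": 0, "ay": 0, "az": 0}], "grip": -0.2, "force": 35}}

```text
time_s: 26.6
eef_pos: [0.4488, -0.1135, 0.0031]
eef_rot: [0.001, 0.596, 0.803, 0.0]
wrist_force: [-1.7, -0.0, 5.5]
width: 0.554
gripper_force: 35.5
```

Emit:
{"op": "send_rows", "data": {"motion": [{"tx": 0, "ty": 0, "tz": 20, "ax": 0, "ay": 0, "az": 0}, {"tx": 0, "ty": 0, "tz": 65, "ax": 0, "ay": 0, "az": 0}, {"tx": 0, "ty": 0, "tz": 120, "ax": 0, "ay": 0, "az": 0}, {"tx": 10, "ty": 10, "tz": 175, "ax": 0, "ay": 0, "az": 0}, {"tx": 40, "ty": 40, "tz": 215, "ax": 0, "ay": 0, "az": 0}, {"tx": 80, "ty": 80, "tz": 222, "ax": 0, "ay": 0, "az": 0}, {"tx": 120, "ty": 120, "tz": 222, "ax": 0, "ay": 0, "az": 0}, {"tx": 160, "ty": 162, "tz": 222, "ax": 0, "ay": 0, "az": 0}]}}

```text
time_s: 27.6
eef_pos: [0.6095, 0.0501, 0.2247]
eef_rot: [0.0, 0.596, 0.803, 0.0]
wrist_force: [0.5, -0.3, -0.8]
width: 0.554
gripper_force: 36.6
```

Emit:
{"op": "send_rows", "data": {"motion": [{"tx": 35, "ty": 35, "tz": 0, "ax": 0, "ay": 0, "az": 0}, {"tx": 60, "ty": 62, "tz": 0, "ax": 0, "ay": 0, "az": 0}, {"tx": 68.5, "ty": 71.7, "tz": 0, "ax": 0, "ay": 0, "az": 0}, {"tx": 68.5, "ty": 71.7, "tz": 0, "ax": 0, "ay": 0, "az": 0}, {"tx": 68.5, "ty": 71.7, "tz": 0, "ax": 0, "ay": 0, "az": 0}, {"tx": 68.5, "ty": 71.7, "tz": 0, "ax": 0, "ay": 0, "az": 0}]}}

```text
time_s: 28.35
eef_pos: [0.6767, 0.1197, 0.2248]
eef_rot: [0.0, 0.597, 0.803, 0.0]
wrist_force: [0.1, -0.2, -1.5]
width: 0.553
gripper_force: 36.7
```

```bash
python3 st.py
python3 - <<'E'
from h import *
c=cam('scene');u,v=proj(c,(.677,.12,.2)).astype(int);k=38
cv2.imwrite('pics/k2.png',cv2.resize(c['color'][v-k:v+k,u-k:u+k,::-1],(500,500),interpolation=cv2.INTER_CUBIC))
E
```

```text
28.35 [676.7 119.7 224.8] yaw 16.75 tilt [ 0.0002 -0.0001] F [ 0.1 -0.2 -1.5] w 0.553 j [ 0.01  0.7   0.92 -0.    1.52 -0.29]
```

View pics/k2.png

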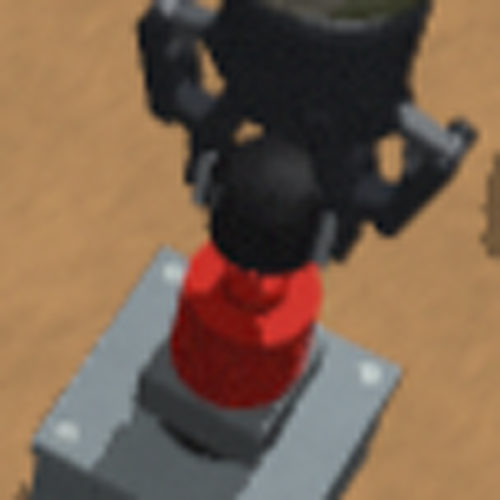

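The cap, about (265,205), hangs upright right above the stud at (255,285). Lowering.

Emit:
{"op": "send_rows", "data": {"motion": [{"tx": 0.6, "ty": 0.4, "tz": -12, "ax": 0, "ay": 0, "az": 0}, {"tx": 0.6, "ty": 0.4, "tz": -22, "ax": 0, "ay": 0, "az": 0}, {"tx": 0.6, "ty": 0.4, "tz": -29, "ax": 0, "ay": 0, "az": 0}, {"tx": 0.6, "ty": 0.4, "tz": -33, "ax": 0, "ay": 0, "az": 0}, {"tx": 0.6, "ty": 0.4, "tz": -36, "ax": 0, "ay": 0, "az": 0}, {"tx": 0.6, "ty": 0.4, "tz": -38, "ax": 0, "ay": 0, "az": 0}, {"tx": 0.6, "ty": 0.4, "tz": -38, "ax": 0, "ay": 0, "az": 0}]}}

```text
time_s: 29.28
eef_pos: [0.6776, 0.1208, 0.1864]
eef_rot: [0.0, 0.596, 0.803, 0.0]
wrist_force: [-0.8, -0.7, -1.5]
width: 0.553
gripper_force: 36.7
```

Emit:
{"op": "send_rows", "data": {"motion": [{"tx": 0, "ty": 0, "tz": -2, "ax": 0, "ay": 0, "az": 0}, {"tx": 0, "ty": 0, "tz": -4, "ax": 0, "ay": 0, "az": 0}, {"tx": 0, "ty": 0, "tz": -5.5, "ax": 0, "ay": 0, "az": 0}, {"tx": 0, "ty": 0, "tz": -6, "ax": 0, "ay": 0, "az": 0}, {"tx": 0, "ty": 0, "tz": -6, "ax": 0, "ay": 0, "az": 0}]}}

```text
time_s: 29.9
eef_pos: [0.6776, 0.1208, 0.1804]
eef_rot: [-0.0, 0.596, 0.803, -0.0]
wrist_force: [-0.9, 0.7, -1.8]
width: 0.554
gripper_force: 36.7
```

Emit:
{"op": "send_rows", "data": {"motion": [{"tx": 0, "ty": 0, "tz": -0.6, "ax": 0, "ay": 0, "az": 0}, {"tx": 0, "ty": 0, "tz": -1.2, "ax": 0, "ay": 0, "az": 0}, {"tx": 0, "ty": 0, "tz": -1.2, "ax": 0, "ay": 0, "az": 0}]}}

```text
time_s: 30.28
eef_pos: [0.6777, 0.1208, 0.1801]
eef_rot: [0.0, 0.596, 0.803, 0.0]
wrist_force: [-2.2, 0.1, 6.3]
width: 0.55
gripper_force: 37.2
```

Emit:
{"op": "send_rows", "data": {"motion": [{"tx": 0, "ty": 0, "tz": 0, "ax": 0, "ay": 0, "az": 0}, {"tx": 0, "ty": 0, "tz": 0, "ax": 0, "ay": 0, "az": 0}, {"tx": 0, "ty": 0, "tz": 0, "ax": 0, "ay": 0, "az": 0}, {"tx": 0, "ty": 0, "tz": 15, "ax": 0, "ay": 0, "az": 0}, {"tx": 0, "ty": 0, "tz": 45, "ax": 0, "ay": 0, "az": 0}, {"tx": 0, "ty": 0, "tz": 75, "ax": 0, "ay": 0, "az": 0}, {"tx": -40, "ty": -35, "tz": 80, "ax": 0, "ay": 0, "az": 0}, {"tx": -90, "ty": -72, "tz": 80, "ax": 0, "ay": 0, "az": 0}], "grip": 0.7}}

```text
time_s: 31.28
eef_pos: [0.587, 0.048, 0.2604]
eef_rot: [0.001, 0.596, 0.803, 0.001]
wrist_force: [0.9, -1.1, 0.9]
width: 0.847
gripper_force: 0.0
```

Emit:
{"op": "send_rows", "data": {"motion": [{"tx": -40, "ty": -40, "tz": 0, "ax": 0, "ay": 0, "az": 0}, {"tx": -80, "ty": -80, "tz": 0, "ax": 0, "ay": 0, "az": 0}, {"tx": -120, "ty": -130, "tz": 0, "ax": 0, "ay": 0, "az": 0}, {"tx": -150, "ty": -180, "tz": 0, "ax": 0, "ay": 0, "az": 0}, {"tx": -150, "ty": -200, "tz": 0, "ax": 0, "ay": 0, "az": 0}, {"tx": -150, "ty": -200, "tz": 0, "ax": 0, "ay": 0, "az": 0}, {"tx": -150, "ty": -200, "tz": 0, "ax": 0, "ay": 0, "az": 0}]}}

```text
time_s: 32.15
eef_pos: [0.4379, -0.1506, 0.2596]
eef_rot: [0.0, 0.596, 0.803, 0.0]
wrist_force: [0.3, -0.1, 0.3]
width: 0.851
gripper_force: 0.0
```

```bash
python3 st.py; python3 crop.py f1.png .677 .12 .14 45
```

```text
32.15 [ 437.9 -150.6  259.6] yaw 16.83 tilt [ 0.0006 -0.0001] F [ 0.3 -0.1  0.3] w 0.851 j [-0.59  0.15  1.62  0.    1.36 -0.88]
scene 350 158 4.444444444444445
top 231 78 4.444444444444445
```

View pics/f1.png

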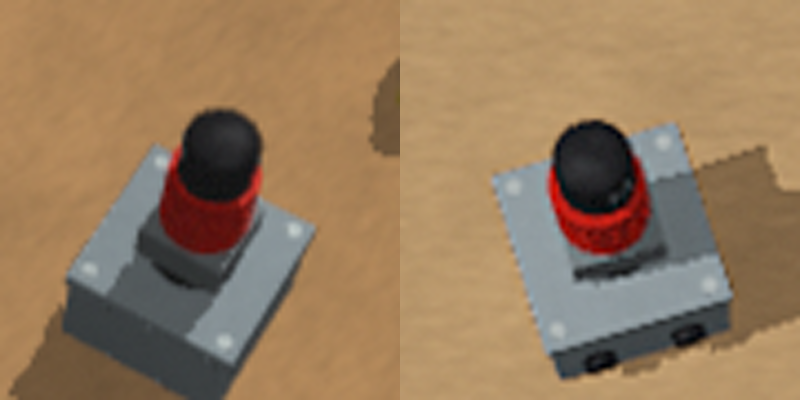

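Both views show the full stack upright and square on the collared box, with the gripper well clear. I'm handing it in.

```bash
python3 -c "
from workcell import job
print(job.hand_in())"
```

```text
the job is handed in; nothing more can be done
None
```

The beacon (seal, foot, lens and cap) is stacked upright on the collared box, each part lowered until it touched and then released, and the job was handed in at about 32 s; the hand-in returned no verdict.

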